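# Trip-test a roller-lever air valve

### The job

Trip-test the roller-lever valve on the small air test rig: turn the butterfly key of the stopcock anticlockwise until it is fully open (wings in line with the pipe), then, with it open, push the roller arm over towards the stopcock until it clicks and let it spring back upright, and then turn the key back clockwise until it is fully shut (wings across the pipe). The wings pass close to the gauge panel: do not lean on the panel, and leave the loose gear, bearing and bottle where they are.

Things in the scene. Friction and masses are not known exactly. Their poses are not given: they have to be found in the camera images.
- test_rig: Fixed air rig. Origin: under the centre of its grey base plate, 120 (x) x 250 (y) x 12 mm, on the bench; z up, -x = front, towards the robot (yaw within 0.25 rad). Rig-frame mm: steel pipe 14 dia. along y at x 0, z 40; inlet block 32 x 26, top z 58, at y 110; brass stopcock body 32 dia., top z 54, at y 45, the key above it; grey valve housing x -16 to 20, y -91 to -49, top z 76.
- key_axis (a point): Point on the key's upright turning axis, at the wings' mid height: rig frame (0, 45, 76) mm. Does not move; its axes are the rig's. The key has a hub 22 mm dia. (z 63 to 85 in the rig frame) and two flat upright wings in one line, each 8 mm thick, reaching 36 mm from the axis, z 65 to 91 mm.
- stopcock_key (a joint): Angle of the steel butterfly key, rad, growing anticlockwise seen from above: 0 = fully shut (stop; wings along the rig's x, across the pipe, one towards the robot, one towards the panel), 1.571 = fully open (stop; wings along the rig's y, in line with the pipe). Starts at 0.2 to 0.7. Stiff to turn (about 0.06 N m); stays where it is left.
- wing_tip (a point): Tip of the wing that points to the robot (rig -x) when shut and to rig -y (towards the roller valve) when open; 36 mm from key_axis, mid height; moves with the key.
- roller_arm (a joint): Angle of the valve's roller arm, rad: 0 = upright at rest, growing as it leans to the rig's +y (towards the stopcock), the only way it yields. Clicks at 0.5; end stop 1.1. A spring brings it back (0.7 N at the roller to start it, 1.3 N at the click). 45 mm from shaft to roller centre; shaft along x at rig frame (-21, -70, 60) mm, on the housing's front.
- roller (a point): Centre of the black roller at the arm's end: 18 mm diameter, 10 mm wide along the rig's x, which is its axis. At rest at rig frame (-32, -70, 105) mm; moves with the arm.
- gauge_panel: Fixed upright grey sheet-metal panel with a round gauge, behind the key. Origin at rig frame (0, 25, 12) mm, axes as the rig's. In the rig frame its front face is at x 43, y -45 to 95, top z 100 mm: 7 mm beyond the wing tips' reach. The gauge, 54 mm dia., stands 9 mm forward of it at y -20, z 64. Must not be pressed by more than 6 N.
- gear_b: Loose small steel gear, 40 mm diameter, 26 mm high, lying beyond one end of the rig; bystander. Origin: centre of underside.
- bearing_b: Loose ball bearing, 47 mm diameter, 14 mm high, lying beyond the other end of the rig; bystander. Origin: centre of underside.
- locker_bottle: Loose small red bottle with black cap, 33 x 36 x 96 mm, standing behind the panel; bystander. Origin: centre of underside.

How it is judged:
By the outcome, as a careful person would: the job done as asked, in the order asked, and still so for the second after the job is handed in, with the robot touching nothing.
It also fails if it takes over 54 s, if anything falls off the work surface, if the arm or the gripper's body presses on something with over 40 N, if the wrist force passes 120 N, or if a joint passes its speed limit or range.

### The arm

A 7-joint arm with a two-finger parallel gripper is mounted at the origin on a cart in front of the work surface, level with it; the furniture and walls round the work are solid. World frame = base frame: x ahead of the robot, y to its left, z up, the work surface at z = 0. Lengths are in m, angles in rad, forces in N, time in s.
With the tool pointing down it reaches from about 0.4 to 0.9 m from the base axis. Payload 5.5 kg.
Tool frame: the origin (TCP) lies on the mounting face of the last link; the fingertips stand 173 mm ahead of it and the grasp point (between the pads) lies 155 mm ahead of it; z points along the fingers, y is the line along which they close (so a half turn about z gives the same grasp; the last joint's range is limited). The gripper opens to 85 mm and grips with 20 to 120 N. Pads are 22 mm wide; open, the fingers measure 114 mm over their backs; the gripper's body (76 mm by 85 mm) begins 54 mm behind the grasp point. The pads swing forward as they close: fully open they stand 13 mm farther back than shut.
Start: joints at [-0.908, 0.501, -0.427, 1.55, 0.221, 1.138, -0.21], TCP at [0.253, 0.599, 0.405] pointing down, gripper open.
Joint ranges: [-2.88, 2.88], [-0.31, 2.03], [-1.54, 1.56], [0.2, 2.42], [-1.41, 4.55], [0.19, 2.02], [-2.57, 2.57]. Speed limits (rad/s): [2.57, 2.57, 3.14, 3.14, 3.14, 3.14, 3.14].

### API

Orientations are given as a unit quaternion [w, x, y, z].
In Python, from rig import manip, imaging, hand_in gives the robot as it stands.
- The arm moves only by the tool servo_tool, never from a script. Its argument "commands" is one flat list of numbers, 7 for each row, row after row: the opening, from -1 (shut) to 1 (fully open), then the shift along the tool's x, y, z each as a share of 0.25 m, from -1 to 1, then the turn, a rotation vector about the tool's x, y, z each as a share of pi rad, from -1 to 1. A call has 1 to 10 rows; each row is the pose to reach, as a shift and turn from the pose commanded when the call began, along the tool's axes at that moment, turning the shorter way round; what a row does not reach only later rows make up. A row lasts 1/10 s, in which the tool goes at most 50 mm and 8.59 degrees, less where a joint would pass 70% of its speed; a pose out of reach is approached as far as the arm can. A call with a number of a shift or a turn outside -1 to 1 is refused whole. A call with a gripper value outside its range is refused whole. The fingers move at their own pace and stop on an object; "squeeze" is the grip in N (left out, the last holds). Time passes only in rows, so rows that repeat a pose let the fingers close. It gives the time, the measured TCP pose, the force, the opening and the grip force at its end, in the units of the state.
- manip.state(): the state, without advancing time (a new reading comes with each control period).
- imaging.camera(name): name is "scene" or "top" or "wrist"; returns (picture, depth): 400x640x3 uint8, red, green, blue; 400x640 float32, m along the optical axis (not along the pixel's ray), 0 where there is no reading.
- imaging.camera_model(name): a dict with "intrinsics" (3x3 intrinsics, pixels), "k1" (the pictures are not rectified: a ray, as slopes to the right and down, at radius r is drawn at 1 + k1 r^2 times it, then the intrinsics apply), "eye" and "attitude" of the camera in the world. Camera axes: x right, y down, z forward; pixel columns grow to the right and rows downward; lengths in m; the calibration is good to about 2 mm. A picture is of the moment at which its call begins: read the wrist's pose just before it. camera_model takes no time and is no camera call; for the wrist camera it gives the pose at the moment of the call.
- hand_in(): hands the job in; it is judged then, once.
The state is a dict: "t": time; "joint_pos": joint angles; "joint_vel": joint speeds; "joint_torque": joint torques, N m; "tcp_pos": TCP position; "eef_rot": TCP orientation; "wrist_force": force on the tool from outside, world axes, zero at the start; "ft_torque": the same for the moment, N m; "width": finger opening in m; "gripper_force": force on a finger pad.
Only numpy, scipy, OpenCV 4.12 (cv2) and the standard library are available. Lean on these libraries where they do the work, as an engineer would, in place of code of your own. Each camera call takes 0.05 s, during which the arm holds its last target. There are 200 camera calls.

## Working session

There is one attempt and no reset: what is moved stays moved. The work goes in short steps, Python scripts to look and compute and a tool call to move; the robot and the scene stay as the last step left them, time stands still between calls to the robot, and variables do not carry over. Pictures are saved under pics/ and viewed, at most 10 in all, crops included, and the job is handed in when it is done.

Besides the shell and the picture viewer there is one more tool, called after "Request:" as a command line: name --argument value ..., lists and objects as JSON in quotes. servo_tool: Moves the arm, as the interface text tells. Shift numbers are shares of 0.25 m and turn numbers shares of pi rad, none past 1 either way. Its arguments: {"type":"object","properties":{"commands":{"type":"array"},"squeeze":{"type":"number"}},"required":["commands"]}

```bash
mkdir -p pics; ls; python3 - <<'E'
from rig import manip, imaging
import cv2,numpy as np
s=manip.state();print(s)
for n in("scene","top"):
    p,d=imaging.camera(n);m=imaging.camera_model(n);print(n,m)
    cv2.imwrite(f"pics/{n}0.png",p[:,:,::-1]);np.savez(f"{n}0.npz",p=p,d=d)
E
```

```text
pics
{'t': 0.0, 'joint_pos': array([-0.90782221,  0.50189105, -0.4267424 ,  1.55143393,  0.22081859,
        1.1382924 , -0.21028221]), 'joint_vel': array([ 1.87489197e-04,  2.01827697e-03, -8.00962934e-05, -7.82235483e-04,
        1.40361707e-03, -7.64715335e-04,  1.16607734e-03]), 'joint_torque': array([ 1.52154012e-04, -5.69532108e+01, -5.81663355e+00, -2.80941457e+01,
        1.04577077e-02,  1.19303731e-02, -4.76717332e-09]), 'tcp_pos': array([0.25293215, 0.59839559, 0.4036343 ]), 'eef_rot': array([-2.15809820e-04,  1.98541656e-01,  9.80091956e-01, -9.60462794e-04]), 'wrist_force': array([0.20042141, 0.46948133, 1.03601363]), 'ft_torque': array([-0.02815339,  0.00150564, -0.00617811]), 'gripper_force': 0.0, 'width': 0.08531884679840215}
scene {'intrinsics': array([[471.72245741,   0.        , 319.81796227],
       [  0.        , 471.72245741, 191.14059974],
       [  0.        ,   0.        ,   1.        ]]), 'k1': -0.07181314651088813, 'eye': array([ 0.08332002, -0.09562063,  0.68135891]), 'attitude': array([-0.36097986,  0.82661254, -0.39288182,  0.17902267])}
top {'intrinsics': array([[401.17950527,   0.        , 315.60446517],
       [  0.        , 401.17950527, 194.31811836],
       [  0.        ,   0.        ,   1.        ]]), 'k1': -0.09393218354984063, 'eye': array([0.53100562, 0.3066982 , 0.92652208]), 'attitude': array([ 0.01412702, -0.70479535,  0.70816059, -0.03965503])}
```

View pics/scene0.png

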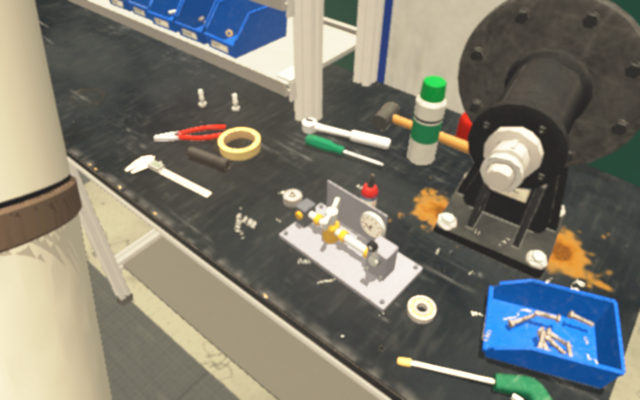

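View pics/top0.png

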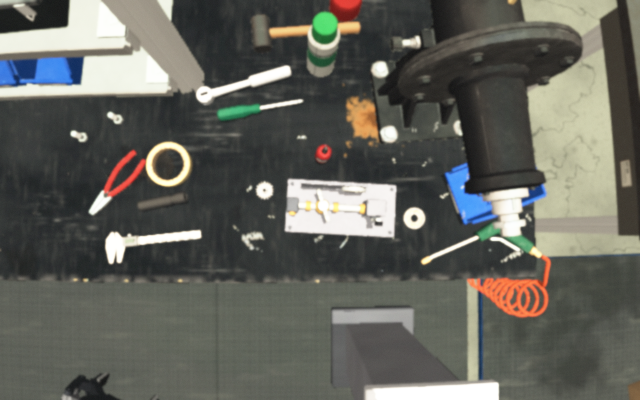

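The scene picture shows the rig around (350,240). In the top picture its base plate spans about (286–396, 180–237), the key is at (323,205) and the roller valve at (378,212). Next I'll measure the plate.

```bash
cat > h.py <<'E'
import numpy as np,cv2
from scipy.spatial.transform import Rotation as R
from rig import manip, imaging
def rot(q): return R.from_quat(q,scalar_first=True)
def rays(m,uv):
    K=m["intrinsics"];uv=np.atleast_2d(uv).astype(float)
    d=(uv-K[:2,2])/K[0,0];x=d.copy()
    for _ in range(8): x=d/(1+m["k1"]*(x**2).sum(1,keepdims=True))
    return rot(m["attitude"]).apply(np.c_[x,np.ones(len(x))])
def onplane(m,uv,z):
    r=rays(m,uv);return m["eye"]+r*((z-m["eye"][2])/r[:,2:])
def proj(m,P):
    p=rot(m["attitude"]).inv().apply(np.atleast_2d(P)-m["eye"]);x=p[:,:2]/p[:,2:]
    return x*(1+m["k1"]*(x**2).sum(1,keepdims=True))*m["intrinsics"][0,0]+m["intrinsics"][:2,2]
def rigT(o,yaw,P):
    return rot([np.cos(yaw/2),0,0,np.sin(yaw/2)]).apply(np.atleast_2d(P)/1000)+np.r_[o,0]
E
python3 - <<'E'
from h import *
for n in("top","scene"):
    f=np.load(n+"0.npz");p=f["p"];m=imaging.camera_model(n)
    hsv=cv2.cvtColor(p,cv2.COLOR_RGB2HSV)
    box=(270,165,140,85) if n=="top" else (260,160,170,150)
    M=np.zeros(p.shape[:2],np.uint8);x,y,w,h=box
    M[y:y+h,x:x+w]=255
    M&=((hsv[...,2]>95)).astype(np.uint8)*255
    M=cv2.morphologyEx(M,cv2.MORPH_CLOSE,np.ones((5,5)))
    c=max(cv2.findContours(M,0,cv2.CHAIN_APPROX_NONE)[0],key=cv2.contourArea)
    W=onplane(m,c[:,0],.012)[:,:2]
    r=cv2.minAreaRect((W*1000).astype(np.float32));print(n,r)
f=np.load("top0.npz")["p"][165:250,270:410,::-1]
a=cv2.resize(f,None,fx=5,fy=5,interpolation=cv2.INTER_CUBIC)
cv2.imwrite("pics/topc.png",a)
f=np.load("scene0.npz")["p"][170:310,270:430,::-1]
cv2.imwrite("pics/scenec.png",cv2.resize(f,None,fx=4,fy=4,interpolation=cv2.INTER_CUBIC))
E
```

```text
top ((555.3878173828125, 216.94479370117188), (254.21214294433594, 154.59400939941406), 86.51126861572266)
scene ((586.26171875, 238.154296875), (340.6620788574219, 238.78182983398438), 57.488525390625)
```

View pics/topc.png

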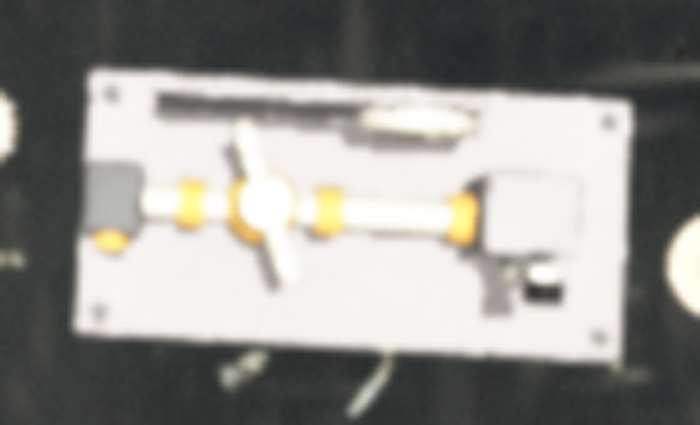

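The crop shows the plate corners at (90,70), (632,100), (620,360) and (76,332). The key tips are at (243,125) and (288,283), and the black roller is at (543,285).

```bash
python3 - <<'E'
from h import *
m=imaging.camera_model("top")
px=lambda a:np.array(a,float)/5+[270,165]-.4
C=onplane(m,px([(90,70),(632,100),(620,360),(76,332)]),.012)[:,:2]
mod=np.array([(60,125),(60,-125),(-60,-125),(-60,125)])/1000
o=C.mean(0);X=C-o
yaw=np.arctan2((mod[:,0]*X[:,1]-mod[:,1]*X[:,0]).sum(),(mod*X).sum())
print(C,o,yaw, np.linalg.norm(np.roll(C,-1,0)-C,axis=1))
T=onplane(m,px([(243,125),(288,283)]),.091)[:,:2];print(T,np.linalg.norm(T[0]-T[1]))
d=T[1]-T[0];ang=np.arctan2(-d[1],-d[0])-yaw;print("key",ang,"mid",T.mean(0))
print("hub",onplane(m,px([(266,203)]),.085))
for n,P in dict(key=(0,45,76),roller=(-32,-70,105),tip=(-36*np.cos(ang),45-36*np.sin(ang),76)).items():print(n,rigT(o,yaw,P))
print("roller seen",onplane(m,px([(543,290)]),.108))
ms=imaging.camera_model("scene")
for P in((0,45,85),(-32,-70,105),(-60,-125,12),(-60,125,12),(60,-125,12)):print(P,proj(ms,rigT(o,yaw,P)),(proj(ms,rigT(o,yaw,P))-[270,170])*4)
s=manip.state();Rt=rot(s["eef_rot"]).as_matrix();print(Rt)
E
```

```text
[[0.63698885 0.33738267]
 [0.62262589 0.08684145]
 [0.50270494 0.09483694]
 [0.5174491  0.3438685 ]] [0.56994219 0.21573239] -0.05861031864029517 [0.25095258 0.1201872  0.24946765 0.11971556]
[[0.60453478 0.27080672]
 [0.53842334 0.2524816 ]] 0.06860417993113084
key 0.3290070819294205 mid [0.57147906 0.26164416]
hub [[0.57211479 0.26108757 0.085     ]]
key [[0.57257815 0.26065512 0.076     ]]
roller [[0.53389677 0.14772704 0.105     ]]
tip [[0.53788621 0.25103902 0.076     ]]
roller seen [[0.53466983 0.14864137 0.108     ]]
(0, 45, 85) [[332.07270203 208.80956019]] [[248.29080811 155.23824074]]
(-32, -70, 105) [[372.99474958 244.20854807]] [[411.97899832 296.83419227]]
(-60, -125, 12) [[383.87018616 307.25472718]] [[455.48074464 549.01890874]]
(-60, 125, 12) [[278.9546463  232.02626589]] [[ 35.81858519 248.10506355]]
(60, -125, 12) [[423.49459703 265.42321734]] [[613.97838813 381.69286934]]
[[-9.21153420e-01  3.89198991e-01 -7.22386613e-04]
 [ 3.89199656e-01  9.21152122e-01 -1.54801876e-03]
 [ 6.29406237e-05 -1.70711539e-03 -9.99998541e-01]]
```

View pics/scenec.png

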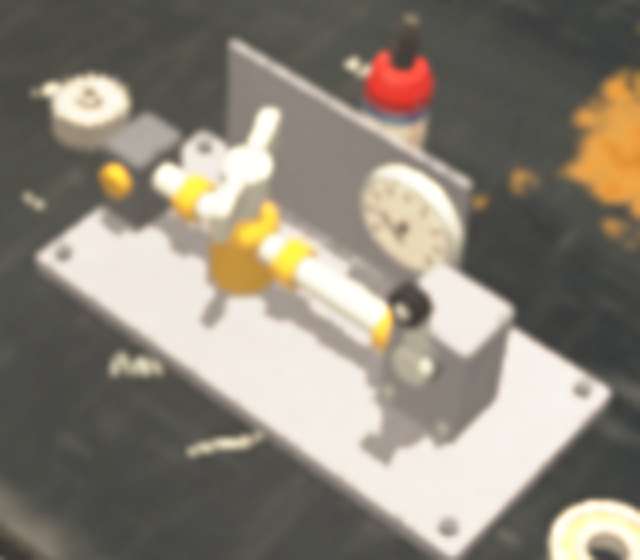

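The fit is consistent: the scene view shows the hub at (250,162) and the roller at (410,303), close to the predictions. The key is at about 0.33 rad. I'm moving towards the key now, turning the tool so the fingers straddle the wings.

Request:
servo_tool --commands '[0.0,-0.85,-0.37,0.19,0,0,-0.213,0.0,-0.85,-0.37,0.19,0,0,-0.213,0.0,-0.85,-0.37,0.19,0,0,-0.213,0.0,-0.85,-0.37,0.19,0,0,-0.213,0.0,-0.85,-0.37,0.19,0,0,-0.213,0.0,-0.85,-0.37,0.19,0,0,-0.213,0.0,-0.85,-0.37,0.19,0,0,-0.213]'

```text
t: 0.8
tcp_pos: [0.4136, 0.4297, 0.3566]
eef_rot: [-0.001, -0.132, 0.991, -0.0]
wrist_force: [0.2, 0.5, 0.1]
width: 0.0424
gripper_force: 0.0
```

```bash
cat > go.py <<'E'
# go.py rigx rigy tipz(mm) heading_in_rig(rad of tool y): prints shares
import sys
from h import *
O=np.array([0.5699,0.2160]);YAW=-0.0586
s=manip.state();x,y,z,hd=map(float,sys.argv[1:5])
P=rigT(O,YAW,(x,y,z+173))[0]
M=rot(s["eef_rot"]);h=hd+YAW
# wanted: z down, y heading h
ty=np.array([np.cos(h),np.sin(h),0]);tz=np.array([0,0,-1.]);D=R.from_matrix(np.c_[np.cross(ty,tz),ty,tz])
d=M.inv().apply(P-s["tcp_pos"]);print("t",s["t"],"shift",(d/.25).round(3),"turn",((M.inv()*D).as_rotvec()/np.pi).round(3))
c=rigT(O,YAW,(0,0,0))[0];rp=rot([np.cos(YAW/2),0,0,np.sin(YAW/2)]).inv().apply(s["tcp_pos"]-c)*1000
print("rig tcp mm",rp.round(1),"tipz",(rp[2]-173).round(1),"j",s["joint_pos"].round(2),"w",s["width"],s["wrist_force"].round(1))
E
python3 go.py 0 45 130 1.90
```

```text
t 0.8 shift [-0.437 -0.818  0.214] turn [-0.    -0.    -0.002]
rig tcp mm [-168.6  204.2  356.6] tipz 183.6 j [-0.46  0.47 -0.52  1.73  0.27  1.01  0.77] w 0.04242100191590162 [0.2 0.5 0.1]
```

Request:
servo_tool --commands '[0.0,-0.437,-0.818,0.214,0,0,0,0.0,-0.437,-0.818,0.214,0,0,0,0.0,-0.437,-0.818,0.214,0,0,0,0.0,-0.437,-0.818,0.214,0,0,0,0.0,-0.437,-0.818,0.214,0,0,0,0.0,-0.437,-0.818,0.214,0,0,0,0.0,-0.437,-0.818,0.214,0,0,0]'

```text
t: 1.5
tcp_pos: [0.5721, 0.2638, 0.3034]
eef_rot: [-0.0, -0.134, 0.991, 0.001]
wrist_force: [-0.8, 0.6, 0.1]
width: 0.0424
gripper_force: 0.0
```

```bash
python3 go.py 0 45 72 1.90; python3 - <<'E'
from h import *
p,d=imaging.camera("wrist");m=imaging.camera_model("wrist")
O=np.array([0.5699,0.2160]);Y=-.0586
q=p[:,:,::-1].copy()
for P in((0,45,85),(-32,-70,105),(-36,45,91),(43,95,100),(43,-45,100)):
    u=proj(m,rigT(O,Y,P))[0];print(P,u.round(1));cv2.circle(q,tuple(int(v) for v in u),3,(0,0,255),1)
cv2.imwrite("pics/w1.png",q)
E
```

```text
t 1.5 shift [ 0.001 -0.012  0.234] turn [ 0.    -0.    -0.001]
rig tcp mm [ -0.6  47.8 303.4] tipz 130.4 j [-0.15  0.58 -0.44  1.69  0.29  0.94  1.14] w 0.04240506498232947 [-0.8  0.6  0.1]
(0, 45, 85) [315.3 222.7]
(-32, -70, 105) [145.  125.9]
(-36, 45, 91) [332.7 176.9]
(43, 95, 100) [362.1 304.5]
(43, -45, 100) [168.2 246.5]
```

View pics/w1.png

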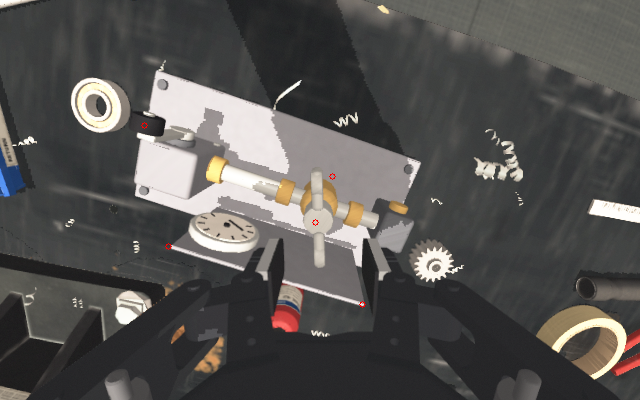

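The wrist view shows the hub at (318,221) against a predicted (315,223). The wings run vertically between the fingers, so the tool is well aligned. Next I descend and grip the hub.

Request:
servo_tool --commands '[0.0,0,-0.008,0.1,0,0,0,0.0,0,-0.008,0.16,0,0,0,0.0,0,-0.008,0.23,0,0,0,0.0,0,-0.008,0.23,0,0,0,-0.3,0,-0.008,0.23,0,0,0,-0.7,0,-0.008,0.23,0,0,0,-0.9,0,-0.008,0.23,0,0,0,-0.9,0,-0.008,0.23,0,0,0]' --squeeze 40

```text
t: 2.35
tcp_pos: [0.5732, 0.2608, 0.2469]
eef_rot: [0.0, -0.134, 0.991, 0.0]
wrist_force: [-1.3, -1.9, 1.0]
width: 0.0197
gripper_force: 39.3
```

```bash
python3 go.py 0 45 72 3.16
```

```text
t 2.35 shift [0.002 0.001 0.008] turn [-0.     0.    -0.402]
rig tcp mm [  0.6  44.9 246.9] tipz 73.9 j [-0.17  0.65 -0.41  1.72  0.33  0.84  1.11] w 0.019704946443169096 [-1.3 -1.9  1. ]
```

Request:
servo_tool --commands '[-0.9,0,0,0,0,0,-0.045,-0.9,0,0,0,0,0,-0.09,-0.9,0,0,0,0,0,-0.135,-0.9,0,0,0,0,0,-0.18,-0.9,0,0,0,0,0,-0.225,-0.9,0,0,0,0,0,-0.27,-0.9,0,0,0,0,0,-0.315,-0.9,0,0,0,0,0,-0.36,-0.9,0,0,0,0,0,-0.4,-0.9,0,0,0,0,0,-0.425]'

```text
t: 3.35
tcp_pos: [0.5719, 0.2625, 0.2469]
eef_rot: [-0.0, 0.721, -0.693, -0.002]
wrist_force: [-4.5, 2.5, 1.4]
width: 0.02
gripper_force: 39.7
```

```bash
python3 go.py 0 45 72 3.14; python3 - <<'E'
from h import *
print(manip.state()["ft_torque"])
E
```

```text
t 3.35 shift [ 0.006 -0.002  0.007] turn [0.    0.001 0.031]
rig tcp mm [ -0.8  46.5 246.9] tipz 73.9 j [ 0.04  0.74 -0.72  1.71  0.59  0.92  2.26] w 0.020002367868950734 [-4.5  2.5  1.4]
[ 0.59654539  1.05628431 -0.56908309]
```

The reaction moment shows the key is against its stop. I'll release with a partial opening, because the panel is close, then rise and look.

Request:
servo_tool --commands '[-0.2,0,0,0,0,0,0.02,-0.2,0,0,0,0,0,0.02,-0.2,0,0,0,0,0,0.02,-0.2,0,0,-0.1,0,0,0.02,-0.2,0,0,-0.3,0,0,0.02,-0.2,0,0,-0.3,0,0,0.02,-0.2,0,0,-0.3,0,0,0.02]'

```text
t: 4.05
tcp_pos: [0.5736, 0.2611, 0.323]
eef_rot: [0.002, -0.697, 0.717, -0.001]
wrist_force: [-0.7, -0.8, -0.3]
width: 0.034
gripper_force: 0.0
```

```bash
python3 go.py -32 -102 140 3.14; python3 - <<'E'
from h import *
p,d=imaging.camera("wrist");m=imaging.camera_model("wrist")
O=np.array([0.5699,0.2160]);Y=-.0586
q=p[:,:,::-1].copy()
for P in((0,45,85),(0,9,91),(0,81,91),(-32,-70,114)):
    u=proj(m,rigT(O,Y,P))[0];print(P,u.round(1));cv2.circle(q,tuple(int(v) for v in u),3,(0,0,255),1)
cv2.imwrite("pics/w2.png",q)
E
```

```text
t 4.05 shift [0.585 0.15  0.039] turn [-0.001  0.     0.01 ]
rig tcp mm [  1.1  45.3 323. ] tipz 150.0 j [ 0.07  0.64 -0.77  1.67  0.5   1.04  2.26] w 0.0340214755209828 [-0.7 -0.8 -0.3]
(0, 45, 85) [323.7 214.6]
(0, 9, 91) [325.3 169.3]
(0, 81, 91) [322.3 260.6]
(-32, -70, 114) [386.8  40.1]
```

View pics/w2.png

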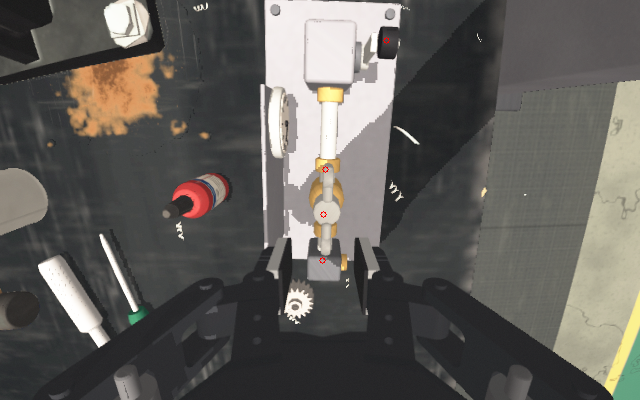

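The key is in line with the pipe (tips at (328,168) and (325,254)), and the roller is at (387,42) as predicted. I'll close the fingers and go behind the roller on its -y side.

Request:
servo_tool --commands '[-1,0.585,0.15,0.04,0,0,0.01,-1,0.585,0.15,0.04,0,0,0.01,-1,0.585,0.15,0.04,0,0,0.01,-1,0.585,0.15,0.04,0,0,0.01,-1,0.585,0.15,0.14,0,0,0.01,-1,0.585,0.15,0.24,0,0,0.01,-1,0.585,0.15,0.24,0,0,0.01,-1,0.585,0.15,0.24,0,0,0.01]'

```text
t: 4.9
tcp_pos: [0.5307, 0.1159, 0.2604]
eef_rot: [-0.001, -0.686, 0.728, 0.001]
wrist_force: [-0.4, 0.2, 0.7]
width: -0.0004
gripper_force: 0.0
```

```bash
python3 go.py -32 -59 90 3.14; python3 - <<'E'
from h import *
p,d=imaging.camera("wrist");m=imaging.camera_model("wrist");cv2.imwrite("pics/w3.png",p[:,:,::-1])
E
```

```text
t 4.9 shift [-0.173 -0.005 -0.01 ] turn [ 0.001 -0.     0.   ]
rig tcp mm [ -33.2 -102.2  260.4] tipz 87.4 j [ 0.31  0.59 -0.74  1.92  0.53  0.84  2.37] w -0.00042963782872021086 [-0.4  0.2  0.7]
```

View pics/w3.png

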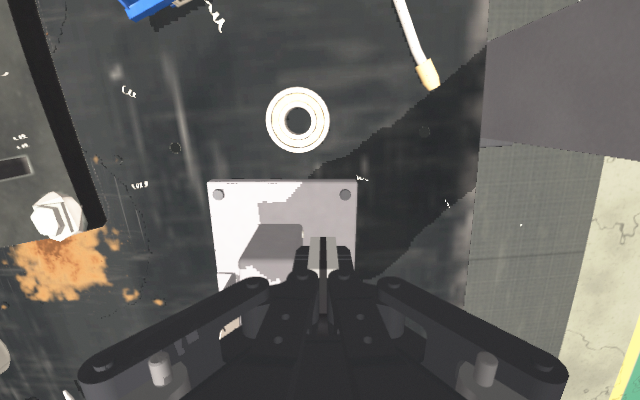

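The fingers are behind the roller, over the plate end around (323,240). Now the push towards the stopcock.

Request:
servo_tool --commands '[-1,-0.04,-0.005,-0.01,0,0,0,-1,-0.08,-0.005,-0.01,0,0,0,-1,-0.12,-0.005,-0.01,0,0,0,-1,-0.15,-0.005,-0.01,0,0,0,-1,-0.173,-0.005,-0.01,0,0,0,-1,-0.173,-0.005,-0.01,0,0,0,-1,-0.173,-0.005,-0.01,0,0,0]'

```text
t: 5.65
tcp_pos: [0.5349, 0.1591, 0.2636]
eef_rot: [-0.0, -0.686, 0.728, 0.0]
wrist_force: [-1.3, -1.5, 0.8]
width: -0.0001
gripper_force: 0.9
```

```bash
python3 go.py -32 -102 90 3.14; python3 - <<'E'
from h import *
O=np.array([0.5699,0.2160]);Y=-.0586
out=[]
for n,b in(("scene",(310,190,120,110)),("top",(330,170,80,70))):
    p,d=imaging.camera(n);m=imaging.camera_model(n);x,y,w,h=b;q=p[:,:,::-1].copy()
    for t in(0,.5,.75,1.0):print(n,t,proj(m,rigT(O,Y,(-32,-70+45*np.sin(t),60+45*np.cos(t))))[0].round(1))
    out.append(cv2.resize(q[y:y+h,x:x+w],(400,int(400*h/w)),interpolation=cv2.INTER_CUBIC))
H=max(o.shape[0] for o in out)
cv2.imwrite("pics/push.png",np.hstack([cv2.copyMakeBorder(o,0,H-o.shape[0],0,0,0) for o in out]))
E
```

```text
t 5.65 shift [0.172 0.001 0.002] turn [ 0. -0.  0.]
rig tcp mm [-31.6 -58.9 263.6] tipz 90.6 j [ 0.23  0.61 -0.74  1.88  0.53  0.86  2.3 ] w -5.890289662369413e-05 [-1.3 -1.5  0.8]
scene 0 [372.8 244.1]
scene 0.5 [362.1 239.6]
scene 0.75 [357.6 239.5]
scene 1.0 [353.9 240.7]
top 0 [378.2 223. ]
top 0.5 [367.4 222.5]
top 0.75 [362.6 222.3]
top 1.0 [358.6 222.1]
```

View pics/push.png

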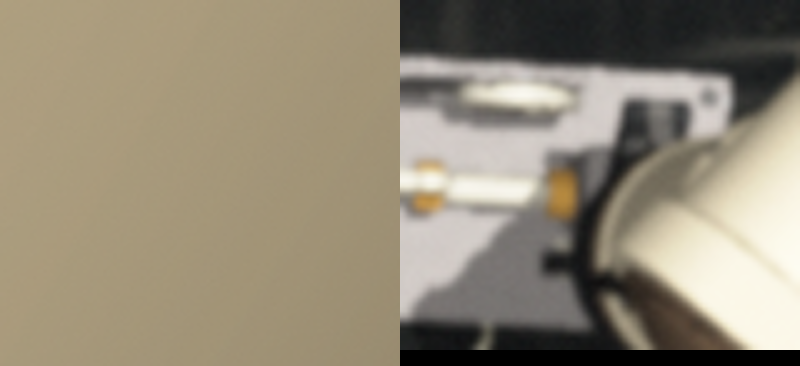

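In the top view the roller's leading edge is at about pixel (358.6,222). That matches a lean of about 0.75 rad, past the click. I'll withdraw gently, lift, and go back above the key.

Request:
servo_tool --commands '[-1,0.04,0,0,0,0,0,-1,0.08,0,0,0,0,0,-1,0.12,0,0,0,0,0,-1,0.172,0,0,0,0,0,-1,0.172,0,0,0,0,0,-1,0.172,0,-0.12,0,0,0,-1,0.172,0,-0.24,0,0,0,-1,0.172,0,-0.24,0,0,0,-1,0.172,0,-0.24,0,0,0]'

```text
t: 6.65
tcp_pos: [0.5327, 0.116, 0.3243]
eef_rot: [0.001, -0.685, 0.728, -0.001]
wrist_force: [-0.3, 0.1, 0.0]
width: -0.0
gripper_force: 0.0
```

```bash
python3 go.py 0 45 150 3.14
```

```text
t 6.65 shift [-0.588 -0.124  0.006] turn [-0.001  0.    -0.   ]
rig tcp mm [ -31.3 -102.   324.3] tipz 151.3 j [ 0.37  0.5  -0.8   1.88  0.44  0.94  2.44] w -3.750899366773456e-05 [-0.3  0.1  0. ]
```

Request:
servo_tool --commands '[-1,-0.588,-0.124,0.0,0,0,0,-0.15,-0.588,-0.124,0.0,0,0,0,-0.15,-0.588,-0.124,0.0,0,0,0,-0.15,-0.588,-0.124,0.0,0,0,0,-0.15,-0.588,-0.124,0.0,0,0,0,-0.15,-0.588,-0.124,0.0,0,0,0]'

```text
t: 7.25
tcp_pos: [0.572, 0.2596, 0.3222]
eef_rot: [-0.001, -0.685, 0.728, 0.0]
wrist_force: [0.3, 0.4, -0.3]
width: 0.0366
gripper_force: 0.0
```

```bash
python3 go.py 0 45 73 3.14; python3 - <<'E'
from h import *
p,d=imaging.camera("wrist");m=imaging.camera_model("wrist")
O=np.array([0.5699,0.2160]);Y=-.0586
q=p[:,:,::-1].copy()
for P in((0,45,85),(0,9,91),(0,81,91),(-32,-70,114)):
    u=proj(m,rigT(O,Y,P))[0];print(P,u.round(1));cv2.circle(q,tuple(int(v) for v in u),3,(0,0,255),1)
cv2.imwrite("pics/w4.png",q)
E
```

```text
t 7.25 shift [-0.006 -0.002  0.305] turn [ 0.001 -0.001 -0.   ]
rig tcp mm [ -0.4  43.7 322.2] tipz 149.2 j [ 0.07  0.64 -0.76  1.67  0.5   1.04  2.23] w 0.03655422178811286 [ 0.3  0.4 -0.3]
(0, 45, 85) [322.  216.5]
(0, 9, 91) [321.8 171.8]
(0, 81, 91) [322.2 262.3]
(-32, -70, 114) [377.4  42.1]
```

View pics/w4.png

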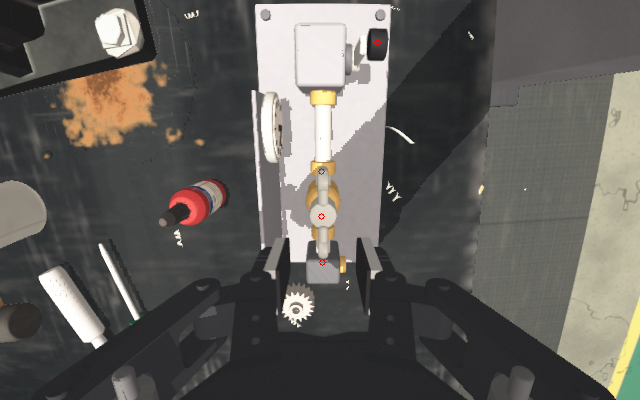

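The roller is back upright at (377,44), and the key is open at (322,215) between the fingers. I'll descend and grip, then turn clockwise.

Request:
servo_tool --commands '[-0.15,-0.006,-0.002,0.12,0,0,0,-0.15,-0.006,-0.002,0.22,0,0,0,-0.15,-0.006,-0.002,0.305,0,0,0,-0.15,-0.006,-0.002,0.305,0,0,0,-0.5,-0.006,-0.002,0.305,0,0,0,-0.9,-0.006,-0.002,0.305,0,0,0,-0.9,-0.006,-0.002,0.305,0,0,0,-0.9,-0.006,-0.002,0.305,0,0,0]' --squeeze 40

```text
t: 8.1
tcp_pos: [0.5721, 0.2612, 0.2477]
eef_rot: [-0.002, -0.685, 0.728, -0.0]
wrist_force: [-4.5, -3.2, -3.0]
width: 0.0197
gripper_force: 39.5
```

Request:
servo_tool --commands '[-0.9,0,0,0,0,0,0.04,-0.9,0,0,0,0,0,0.08,-0.9,0,0,0,0,0,0.12,-0.9,0,0,0,0,0,0.16,-0.9,0,0,0,0,0,0.2,-0.9,0,0,0,0,0,0.24,-0.9,0,0,0,0,0,0.28,-0.9,0,0,0,0,0,0.32,-0.9,0,0,0,0,0,0.36,-0.9,0,0,0,0,0,0.4]'

```text
t: 9.1
tcp_pos: [0.5723, 0.2609, 0.2477]
eef_rot: [-0.001, -0.124, 0.992, -0.001]
wrist_force: [-3.8, -3.9, -3.8]
width: 0.0201
gripper_force: 39.5
```

```bash
python3 go.py 0 45 73 1.571;python3 -c "
from h import *
print(manip.state()['ft_torque'])"
```

```text
t 9.1 shift [-0.001 -0.     0.007] turn [-0.001 -0.001  0.098]
rig tcp mm [-2.000e-01  4.500e+01  2.477e+02] tipz 74.7 j [-0.17  0.65 -0.42  1.72  0.34  0.85  1.09] w 0.02012249925272539 [-3.8 -3.9 -3.8]
[-0.83389223  0.75774586  0.09844683]
```

Now the rest of the turn, slightly past the stop.

Request:
servo_tool --commands '[-0.9,0,0,0,0,0,0.04,-0.9,0,0,0,0,0,0.08,-0.9,0,0,0,0,0,0.11,-0.9,0,0,0,0,0,0.125,-0.9,0,0,0,0,0,0.125]'

```text
t: 9.6
tcp_pos: [0.573, 0.2607, 0.2477]
eef_rot: [-0.0, 0.07, 0.998, -0.001]
wrist_force: [-2.5, -4.6, -2.9]
width: 0.0197
gripper_force: 40.1
```

```bash
python3 go.py 0 45 73 1.571;python3 -c "
from h import *
print(manip.state()['ft_torque'])"
```

```text
t 9.6 shift [0.002 0.001 0.007] turn [-0.001 -0.    -0.026]
rig tcp mm [  0.4  44.8 247.7] tipz 74.7 j [-0.23  0.64 -0.33  1.72  0.26  0.83  0.75] w 0.019670768614495862 [-2.5 -4.6 -2.9]
[-1.1730834   0.38515987 -0.07393712]
```

Request:
servo_tool --commands '[-0.2,0,0,0,0,0,-0.015,-0.2,0,0,0,0,0,-0.02,-0.2,0,0,0,0,0,-0.02,-0.2,0,0,-0.1,0,0,-0.02,-0.2,0,0,-0.3,0,0,-0.02,-0.2,0,0,-0.3,0,0,-0.02,-0.2,0,0,-0.3,0,0,-0.02]'

```text
t: 10.3
tcp_pos: [0.5738, 0.2631, 0.3251]
eef_rot: [0.002, 0.038, 0.999, 0.001]
wrist_force: [-0.5, -0.3, -0.5]
width: 0.0342
gripper_force: 0.0
```

```bash
python3 go.py 0 45 200 1.571; python3 - <<'E'
from h import *
p,d=imaging.camera("wrist");m=imaging.camera_model("wrist")
O=np.array([0.5699,0.2160]);Y=-.0586
q=p[:,:,::-1].copy()
for P in((0,45,85),(-36,45,91),(36,45,91),(-32,-70,114)):
    u=proj(m,rigT(O,Y,P))[0];print(P,u.round(1));cv2.circle(q,tuple(int(v) for v in u),3,(0,0,255),1)
cv2.imwrite("pics/w5.png",q)
E
```

```text
t 10.3 shift [ 0.003 -0.009 -0.192] turn [ 0.001  0.001 -0.006]
rig tcp mm [  1.1  47.3 325.1] tipz 152.1 j [-0.2   0.54 -0.37  1.67  0.23  0.96  0.84] w 0.034176930958308926 [-0.5 -0.3 -0.5]
(0, 45, 85) [319.6 212.6]
(-36, 45, 91) [318.5 167.6]
(36, 45, 91) [320.5 258.4]
(-32, -70, 114) [142.6 183.5]
```

View pics/w5.png

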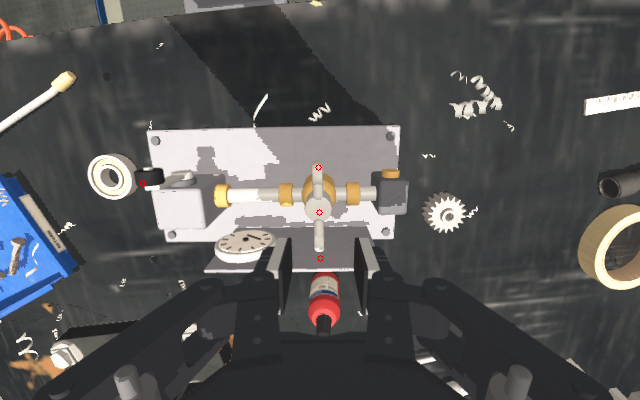

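The key looks shut, with tips near (318,166) and (319,250), but the stop moment was ambiguous. I'll measure the wing direction from depth.

```bash
cat > ang.py <<'E'
from h import *
O=np.array([0.5699,0.2160]);Y=-.0586
m=imaging.camera_model("wrist");p,d=imaging.camera("wrist")
vv,uu=np.mgrid[0:400,0:640];uv=np.c_[uu.ravel(),vv.ravel()]
r=rays(m,uv);f=rot(m["attitude"]).apply([0,0,1]);P=m["eye"]+r*(d.ravel()/(r@f))[:,None]
Q=rot([np.cos(Y/2),0,0,-np.sin(Y/2)]).apply(P-np.r_[O,0])*1000
def fit(s,n):
    q=Q[s][:,:2];v,_,_,_=cv2.fitLine(q.astype(np.float32),cv2.DIST_L2,0,.01,.01)[:2].ravel().tolist()+[0,0] if 0 else (cv2.fitLine(q.astype(np.float32),cv2.DIST_L2,0,.01,.01)[:2].ravel(),0,0,0)
    print(n,s.sum(),q.mean(0).round(1),"heading",np.arctan2(v[1],v[0]).round(4))
z=Q[:,2];rad=np.hypot(Q[:,0],Q[:,1]-45)
fit((z>84)&(z<97)&(rad<42)&(rad>13),"wings")
pl=(abs(z-12)<3)&(abs(Q[:,0])<70)&(abs(Q[:,1])<135);mk=cv2.morphologyEx(pl.reshape(400,640).astype(np.uint8),cv2.MORPH_OPEN,np.ones((3,3))).ravel()>0
q=Q[mk];e=[(y,q[abs(q[:,1]-y)<1.5,0].min()) for y in range(-100,105,5) if (abs(q[:,1]-y)<1.5).sum()>5]
print("front edge slope (yaw err)",-np.polyfit(*np.array(e).T,1)[0].round(4),np.median([a[1] for a in e]))
s=(z>98)&(z<120)&(abs(Q[:,0]+32)<15)&(abs(Q[:,1]+70)<30);print("roller",s.sum(),Q[s].mean(0).round(1))
E
python3 ang.py
```

```text
wings 603 [-3.9 44.5] heading 0.0007
front edge slope (yaw err) -0.0013 -60.885598677371014
roller 628 [-32.9 -67.2 109. ]
```

The wings measure within about 0.002 rad of shut, the roller is upright, and the gripper is clear of everything.

```bash
python3 -c "
from rig import hand_in
print(hand_in())"
```

```text
the job is handed in; nothing more can be done
None
```

I opened the key to its stop, pushed the roller arm to about 0.75 rad (it clicks at 0.5) and let it spring back upright, then shut the key to within about 0.002 rad and handed in at about 10.4 s; no verdict came back.

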